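# Clear the sprung lid and hold it at the vent mark

### The arm

A 7-joint arm with a two-finger parallel gripper is mounted at the origin on the work surface; the furniture and walls round the work are solid. World frame = base frame: x ahead of the robot, y to its left, z up, the work surface at z = 0. Lengths are in mm, angles in rad, forces in N, time in s.
With the tool pointing down it reaches from about 400 to 875 mm from the base axis. Payload 4.4 kg.
Tool frame: the origin (TCP) lies on the centre line of the jaws, within the pads' length; the fingertips stand 25 mm ahead of it and the grasp point (between the pads) lies 6 mm ahead of it (ctrl.finger_overhang is the distance from the TCP to the fingertips, in mm); z points along the fingers, y is the line along which they close (so a half turn about z gives the same grasp; the last joint's range is limited). The gripper opens to 85 mm and grips with 20 to 120 N. Pads are 22 mm wide; open, the fingers measure 114 mm over their backs; the gripper's body (76 mm by 85 mm) begins 54 mm behind the grasp point. The pads swing forward as they close: fully open they stand 13 mm farther back than shut.
Start: joints at [1.074, 0.628, 0.038, 1.517, -0.027, 0.996, -0.02], TCP at [271.466, -590.613, 256.313] pointing down, gripper open.
Joint ranges: [-3.06, 3.06], [-0.37, 2.12], [-1.25, 1.32], [0.18, 2.47], [-1.1, 4.24], [0.23, 1.98], [-2.94, 2.94]. Speed limits (rad/s): [2.57, 2.57, 3.14, 3.14, 3.14, 3.14, 3.14].

### API

Orientations are given as [roll, pitch, yaw] about the fixed x, y, z axes, in that order (R = Rz(yaw) Ry(pitch) Rx(roll)).
In Python, from cell import ctrl gives the robot as it stands. The module is installed in compiled form; this text tells all that it offers.
- The arm moves only by the tool play_rows, never from a script. Its argument "targets" is a list of rows, each a list of 5 numbers: the closure, from 0 (fully open) to 1 (shut), then the shift along the tool's x, y, z in cm, then the turn about the tool's z in degrees. In form: [[gripper, dx, dy, dz, spin], ...]. A call has 1 to 10 rows; each row is the pose to reach, as a shift and turn from the pose commanded when the call began, along the tool's axes at that moment; what a row does not reach only later rows make up. A row lasts 1/10 s, in which the tool goes at most 50 mm and 8.59 degrees, less where a joint would pass 70% of its speed; a pose out of reach is approached as far as the arm can. A call with a gripper value outside its range is refused whole. The fingers move at their own pace and stop on an object; the grip force is fixed at half the most. Time passes only in rows, so rows that repeat a pose let the fingers close. It gives the time, the measured TCP pose, the force, the opening and the grip force at its end, in the units of the state.
- ctrl.read_state(): the state, without advancing time (a new reading comes with each control period).
- ctrl.get_image(name): name is "side" or "top" or "wrist"; returns (picture, depth): 480x640x3 uint8, red, green, blue; 480x640 float32, mm along the optical axis (not along the pixel's ray), 0 where there is no reading.
- ctrl.calibration(name): a dict with "vfov" (degrees; the focal length in pixels is half the picture's height over the tangent of half this angle, whatever the lens; pixels are square), "cx", "cy" (the principal point, pixels), "extrinsics" (4x4, takes a point from camera to world coordinates); the wrist camera has in their place "mount" (4x4, takes a point from camera to tool coordinates, whose origin is the TCP and whose axes are the flange's). Camera axes: x right, y down, z forward; pixel columns grow to the right and rows downward; lengths in mm; the calibration is good to about 2 mm. The wrist camera is an equidistant fisheye: a pixel r from the principal point sees the ray r / f radians off the axis. A picture is of the moment at which its call begins: read the wrist's pose just before it. calibration takes no time and is no camera call.
- ctrl.finish_job(): hands the job in; it is judged then, once.
Trained networks look in the newest picture that a camera, given by its name, has taken for a name from the list of things; names that differ only in an ending like _2 or _b are one class to them, and where a whole thing is asked for, a point or a joint stands for the part that bears it (a point fixed in the world has none). Each returns a list of dicts, best first, with "confidence" (0 to 1); they miss things now and then, are a little off and sometimes report something else, mostly with a low value. They report only what shows in the picture. A call takes as long as a camera call. They do not tell look-alikes from the thing itself.
- ctrl.search_frame(camera, name): "bbox" ([left, top, right, bottom] in pixels, round what is visible of it).
- ctrl.trace(camera, name): "pixels" (480x640 bool, what is visible of it) and "bbox" ([left, top, right, bottom] in pixels, round what is visible of it).
The state is a dict: "clock": time; "qpos": joint angles; "qd": joint speeds; "tau": joint torques, N m; "eef_pos": TCP position; "tool_rot": TCP orientation; "force": force on the tool from outside, world axes, zero at the start; "torque": the same for the moment, N m; "width": finger opening in mm; "gripper_force": force on a finger pad.
Only numpy, scipy, OpenCV 4.12 (cv2) and the standard library are available. Lean on these libraries where they do the work, as an engineer would, in place of code of your own. Each camera call takes 0.05 s, during which the arm holds its last target. There are 200 camera calls.

### The job

A thin-walled glass beaker has been left on the sprung lid of the sample block. Move it, upright and gently (grip it with no more than about 15 N a finger), onto the white tile; then lift the lid by its handle until it is parallel with the slim pointer set on the instrument's right side, and hold it still there: the spring shuts the lid when let go, so finish while still holding it. Leave the pointer where it is set and the other things standing where they are.

Things in the scene. Friction and masses are not known exactly. Their poses are not given: they have to be found in the camera images.
- beaker_center (a point): Loose, empty glass beaker, 52 mm high, body 44 mm across, about 60 g (varies), upright on the closed lid. The point is on its axis half-way up; z is up along its axis. A small spout widens it to 50 mm along its own y axis, so grasp across its own x axis (44 mm). Thin glass: all contact forces on it must stay low.
- tile_top (a point): Centre of the upper face of the square white tile, 110 x 110 x 8 mm, fixed flat on the bench to the left of the instrument. A monitor on a desktop computer stands behind it, from about x = 0.65 on at y = 0.2 to 0.3 (robot frame): keep the gripper clear of it.
- sample_block: Fixed white instrument, 170 mm deep (x) x 140 mm wide (y) x 76 mm high without its lid. Origin at the centre of its underside, on the bench; its own -x axis is the front, facing roughly to the robot. A curved wire guide for the pointer stands on its right (-y) side, up to 150 mm above the bench, 79 mm from its middle plane.
- lid_hinge (a point): Midpoint of the lid's hinge axis, at the back of the instrument: 80 mm behind its origin and 82 mm above the bench. The axis runs along the instrument's y axis. The point's axes are the instrument's.
- lid_grip (a point): Centre of the lid's handle: black horizontal barrel, 18 mm diameter, 32 mm long along the hinge direction, flat ends, on a 14 mm wide neck near the lid's front edge, its axis 32 mm above the lid's top. Lid shut: 145 mm in front of the hinge axis and 38 mm above it. Pinch it across its ends or its diameter. Own x axis points back along the lid, y along the hinge.
- lid (a joint): Angle of the grey lid (165 x 138 x 12 mm; its upper face is 88 mm above the bench when shut): 0 shut, growing as its front edge rises, to 1.4 rad. A spring and its weight shut it: about 5 N straight up at the handle to start it, about 7 N along its arc at 0.75 rad (13 N if the pull is straight up). It does not stay up by itself.
- pointer (a joint): Angle of the slim white pointer (105 mm long, 6 mm high, pivoting on the hinge axis at the instrument's right side), on the lid's scale: 0 level, growing as its tip rises; set between 0.4 and 0.75 rad. The lid is parallel to it when lid equals pointer. Stiff; not to be moved.
- pointer_tip (a point): Ball (10 mm) at the free tip of the white pointer, 104 mm from the hinge axis, 83 mm to the right of the instrument's middle plane. The point's own x axis points from the tip to the pivot.
- beaker: The same beaker; origin at the centre of its underside.
- small_bottle_center (a point): Bystander, loose: small bottle 44 mm in diameter, 100 mm high, at the back left; point 50 mm above its foot.
- flask_center (a point): Bystander, loose: conical flask 63 mm in diameter, 105 mm high, behind the small bottle; point 50 mm above its foot.
- timer_center (a point): Bystander, loose: small white timer 62 x 66 x 22 mm, lying nearest the robot; point half-way up.
Mind the look-alikes: they are no part of the job. What is shaped like the beaker but orange or turquoise is not meant.

How it is judged (in metres and radians):
On the way:
1. the beaker stands upright on the tile, let go, with the lid still shut (horizontal distance between beaker_center and tile_top below 0.045 m and z of beaker_center in the frame of tile_top between 0.02 and 0.032 m and angle between beaker_center's own z axis and vertical below 0.12 rad and linear speed of beaker below 0.03 m/s and contact force between beaker and the fingers below 0.1 N and value of joint lid below 0.06 rad), for 0.2 s.
At the end, for the whole second after the job is handed in: The fingers hold the lid still (under 0.06 rad/s, with more than 2 N on it) within 0.08 rad of parallel with the pointer, and the beaker stands upright (within 0.12 rad), released and at rest on the tile, its axis within 45 mm of the tile's centre (horizontal distance between beaker_center and tile_top below 0.045 m and z of beaker_center in the frame of tile_top between 0.02 and 0.032 m and angle between beaker_center's own z axis and vertical below 0.12 rad and linear speed of beaker below 0.03 m/s and contact force between beaker and the fingers below 0.1 N and angle between the x axis of lid_grip and the x axis of pointer_tip, either way round below 0.08 rad and value of joint lid above 0.3 rad and velocity of joint lid between -0.06 and 0.06 rad/s and contact force between lid and the fingers above 2 N and contact force between lid and beaker below 0.1 N); the arm keeps its last pose, push and grip.
It fails at once if the beaker is squeezed: the fingers' contact forces on it add up to over 50 N (25 N a finger) (contact force between beaker and the fingers above 50 N).
It fails at once if the beaker is knocked, pressed down or dropped: contact forces on it add up to over 90 N (contact force between beaker and anything else above 90 N).
It fails at once if the beaker is tipped by more than 0.5 rad (angle between beaker_center's own z axis and vertical above 0.5 rad).
It fails at once if the pointer is moved from its setting (tip by more than 8 mm) (distance of pointer_tip from where it was at the start of the episode above 0.008 m).
It fails at once if a bystander (small bottle, flask or timer) is moved by more than 25 mm (distance of any of small_bottle_center, flask_center, timer_center from where it was at the start of the episode above 0.025 m).
It also fails if it takes over 54 s, if anything falls off the work surface, if the arm or the gripper's body presses on something with over 40 N, if the wrist force passes 120 N, or if a joint passes its speed limit or range.

## Working session

There is one attempt and no reset: what is moved stays moved. The work goes in short steps, Python scripts to look and compute and a tool call to move; the robot and the scene stay as the last step left them, time stands still between calls to the robot, and variables do not carry over. Pictures are saved under pics/ and viewed, at most 10 in all, crops included, and the job is handed in when it is done.

Besides the shell and the picture viewer there is one more tool, called after "Call:" as a command line: name --pt "numbers of a row" for each row, then --argument value for the rest. play_rows: Moves the arm, as the interface text tells. Its arguments: {"type":"object","properties":{"targets":{"type":"array"}},"required":["targets"]}

```bash
mkdir -p pics; cat > h.py <<'E'
from cell import ctrl
import numpy as np, cv2
from scipy.spatial.transform import Rotation as R
def shot(cam):
    s=ctrl.read_state(); im,d=ctrl.get_image(cam); c=ctrl.calibration(cam)
    if cam=='wrist':
        T=np.eye(4); T[:3,:3]=R.from_euler('xyz',s['tool_rot']).as_matrix(); T[:3,3]=s['eef_pos']; E=T@np.array(c['mount'])
    else: E=np.array(c['extrinsics'])
    f=240/np.tan(np.radians(c['vfov'])/2)
    v,u=np.mgrid[:480,:640]; x=(u-c['cx'])/f; y=(v-c['cy'])/f
    if cam=='wrist':
        r=np.hypot(x,y)+1e-9; k=np.tan(np.minimum(r,1.5))/r; x=x*k;y=y*k
    P=np.stack([x*d,y*d,d],-1)@E[:3,:3].T+E[:3,3]
    P[d==0]=np.nan
    return im,d,P
def save(im,n): cv2.imwrite('pics/'+n,cv2.cvtColor(im,cv2.COLOR_RGB2BGR))
E
python3 - <<'E'
from h import *
print(ctrl.read_state())
ims=[]
for cam in ['side','top']:
    im,d,P=shot(cam); np.savez(cam,im=im,P=P); ims.append(im)
    for n in ['beaker','tile_top','sample_block','lid','lid_grip','pointer','pointer_tip','small_bottle_center','flask_center','timer_center']:
        try:
            for r in ctrl.trace(cam,n)[:3]:
                p=P[r['pixels']]; print(cam,n,round(r['confidence'],2),np.round(r['bbox']),np.nanmedian(p,0).round(),np.nanpercentile(p,3,0).round(),np.nanpercentile(p,97,0).round())
        except Exception as e: print(n,e)
for a,b in zip(ims,['s1.png','t1.png']): save(a,b)
E
```

```text
{'clock': 0.0, 'qpos': array([ 1.07423977,  0.62934719,  0.03844096,  1.51834928, -0.02701795,
        0.99627831, -0.02004871]), 'qd': array([-0.00047902, -0.00095779, -0.00104597,  0.00192695,  0.00087988,
        0.00027402, -0.00036723]), 'tau': array([ 2.53699091e-04, -5.63402796e+01,  1.22663498e+00, -1.93439466e+01,
        1.09919099e-02,  1.06327515e-02,  1.15682900e-05]), 'eef_pos': array([ 271.21081566, -590.0974287 ,  255.39430762]), 'tool_rot': array([-3.13972834e+00,  8.62875730e-06,  4.30699314e-01]), 'force': array([ 0.05846392, -0.03247455, -0.75421198]), 'torque': array([-0.01643863, -0.01119449,  0.04768214]), 'gripper_force': 0.0, 'width': 85.51073389312901}
side beaker 0.83 [338. 294. 358. 330.] [561. -18. 113.] [539. -46.  89.] [580.  -4. 141.]
side beaker 0.77 [364. 380. 391. 407.] [ 592. -146.   18.] [ 568. -171.    1.] [ 609. -131.   53.]
side beaker 0.74 [309. 256. 332. 284.] [547. 121.  29.] [526.  91.   3.] [566. 133.  52.]
side tile_top 0.81 [230. 200. 286. 252.] [433. 264.   9.] [382. 214.   5.] [485. 319.  12.]
side sample_block 0.91 [284. 276. 396. 376
[... 1432 characters left out ...]
 -12.  88.] [471. -81.  81.] [627.  49. 121.]
top lid 0.72 [381. 217. 404. 237.] [563. -26.  95.] [541. -43.  86.] [581.  -2. 142.]
top lid_grip 0.96 [355. 201. 413. 268.] [543. -12.  88.] [471. -81.  81.] [627.  49. 121.]
top pointer 0.45 [416. 199. 424. 233.] [623. -97.  91.] [ 543. -101.   82.] [631. -92. 152.]
top pointer_tip 0.48 [201. 190. 223. 212.] [623. 409.  70.] [607. 396.  27.] [642. 428. 104.]
top small_bottle_center 0.52 [201. 192. 224. 212.] [623. 411.  68.] [607. 396.   2.] [648. 437. 104.]
top flask_center 0.6 [206. 157. 230. 186.] [701. 401.  38.] [681. 382.   5.] [730. 431. 104.]
top timer_center 0.79 [325. 293. 353. 324.] [363.  93.  20.] [332.  60.   4.] [396. 126.  26.]
```

```bash
python3 - <<'E'
from h import *
s=np.load('side.npz')['im'];t=np.load('top.npz')['im']
save(np.hstack([cv2.resize(s[245:425,270:410],(400,514)),cv2.resize(t[180:310,310:460][:, :110],(400,473)) if 0 else cv2.resize(t[180:320,330:440],(400,514))]),'c1.png')
E
```

```text
(no output)
```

View pics/s1.png

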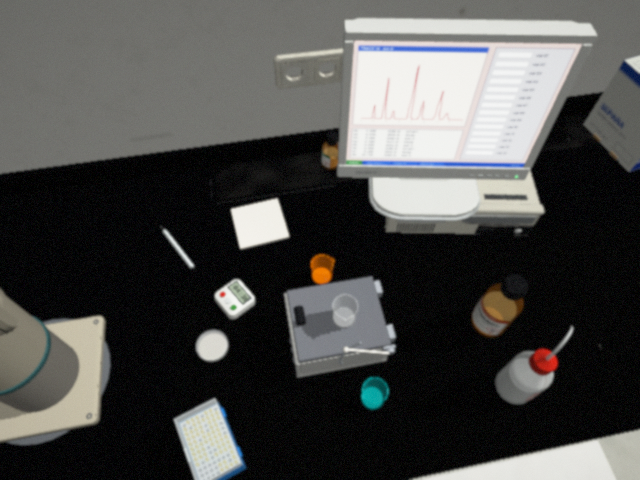

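View pics/c1.png

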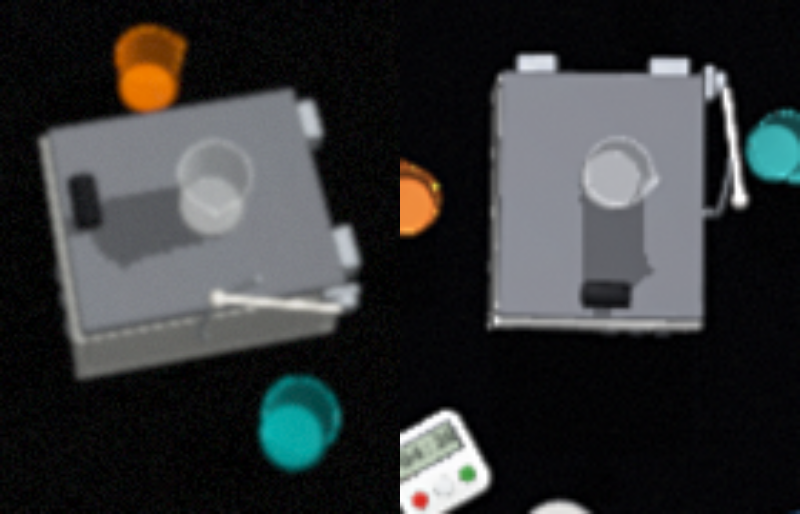

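Beaker-like things in the side view: orange (322,268), turquoise (375,393) and clear glass on the lid (345,310). The clear one is the one meant, because it is the only colourless one and it stands on the lid. The crop confirms this, with its spout to the right (−y) and slightly forward. The handle is at (300,315) and the pointer's tip at about (346,349).

```bash
python3 - <<'E'
from h import *
for c in ['top','side']:
    P=np.load(c+'.npz')['P']; x,y,z=P[...,0],P[...,1],P[...,2]
    m=(abs(z-88)<5)&(x>440)&(x<680)&(y>-120)&(y<80)
    print(c,cv2.minAreaRect(P[m][:,:2].astype(np.float32)), 'tile',cv2.minAreaRect(P[(abs(z-8)<5)&(x>370)&(x<500)&(y>205)&(y<330)&(np.load(c+'.npz')['im'].min(-1)>150)][:,:2].astype(np.float32)))
    m=(z>112)&(z<135)&(x>440)&(x<510)&(y>-80)&(y<50); p=P[m]; print('handle',len(p),np.nanmedian(p,0),np.nanmin(p,0),np.nanmax(p,0))
    m=(z>100)&(z<160)&(x>530)&(x<600)&(y>-60)&(y<20); p=P[m]; print('beaker hi',len(p),np.median(p,0),p.min(0),p.max(0))
E
```

```text
top ((553.0193481445312, -24.673202514648438), (154.604736328125, 177.2055206298828), 89.58133697509766) tile ((433.7389221191406, 270.3778991699219), (110.67316436767578, 110.12788391113281), 5.770808696746826)
handle 106 [482.16018149 -16.37533991 126.4111751 ] [473.78668285 -32.56430794 115.08322415] [491.03159176  -1.6488984  133.9749739 ]
beaker hi 135 [562.07797852 -28.28033242 132.57451396] [539.59402947 -46.84230673 100.08074328] [582.51465457  -0.8577048  146.71793026]
side ((553.8395385742188, -27.248619079589844), (153.44361877441406, 176.41970825195312), 89.53335571289062) tile ((433.7197265625, 269.7774353027344), (109.292236328125, 115.62189483642578), 5.541504383087158)
handle 200 [480.62210511 -22.13374034 127.47978385] [472.06171939 -35.87121832 114.80340637] [490.02591013  -3.45915043 131.60974077]
beaker hi 507 [560.29125057 -19.63034267 123.92477641] [537.41713135 -50.62608057 100.22376524] [581.57590049  -2.07520068 143.98248323]
```

Call:
play_rows --pt "0.5 5 -4 -3 -6" --pt "0.5 10 -8 -3 -12" --pt "0.5 14 -11 -3 -18" --pt "0.5 18 -14 -3 -24" --pt "0.5 22 -17 -3 -30" --pt "0.5 26 -20.5 -3 -36" --pt "0.5 30 -24 -3 -42" --pt "0.5 33 -26 -3 -48" --pt "0.5 36 -28 -3 -51" --pt "0.5 38 -30 -3 -51"

```text
clock: 2.1
eef_pos: [493.2, -156.4, 286.8]
tool_rot: [3.14, -0.001, 1.324]
force: [0.2, -1.0, 0.7]
width: 42.5
gripper_force: 0.0
```

Call:
play_rows --pt "0.25 4 1 0 0" --pt "0.25 8 2 0 0" --pt "0.25 11 2.7 0 0" --pt "0.25 14.5 3.3 0 0" --pt "0.25 14.5 3.3 0 0" --pt "0.25 14.5 3.3 0 0"

```text
clock: 2.7
eef_pos: [559.4, -26.3, 286.2]
tool_rot: [-3.141, 0.0, 1.323]
force: [0.2, -0.3, -0.4]
width: 64.0
gripper_force: 0.0
```

```bash
python3 - <<'E'
from h import *
im,d,P=shot('wrist'); np.savez('wrist',im=im,P=P); save(im,'w1.png')
s=ctrl.read_state(); print(s['eef_pos'],s['tool_rot'],s['width'])
for n in ['beaker','lid_grip','pointer','pointer_tip']:
    for r in ctrl.trace('wrist',n)[:3]:
        p=P[r['pixels']]; print(n,round(r['confidence'],2),np.round(r['bbox']),np.nanmedian(p,0).round(),np.nanpercentile(p,3,0).round(),np.nanpercentile(p,97,0).round())
E
```

```text
[559.02334247 -27.6526436  286.207195  ] [-3.14131158e+00  9.86403423e-04  1.32073720e+00] 64.02911110682818
beaker 0.95 [346. 266. 391. 316.] [ 589. -157.   32.] [ 569. -168.    3.] [ 609. -101.  107.]
beaker 0.73 [283. 184. 342. 257.] [558. -29. 109.] [540. -44.  90.] [580.  -1. 141.]
beaker 0.69 [191. 104. 403. 288.] [546.  -4.  88.] [474. -80.  87.] [627.  49. 123.]
lid_grip 0.7 [191. 106. 403. 289.] [546.  -4.  88.] [474. -80.  87.] [626.  49. 124.]
pointer 0.96 [311. 258. 406. 325.] [585. -98. 115.] [ 541. -101.   87.] [630. -92. 150.]
pointer_tip 0.79 [309. 261. 406. 324.] [582. -98. 117.] [ 541. -101.   87.] [630. -92. 150.]
pointer_tip 0.15 [189. 103. 414. 324.] [552.  -6.  88.] [474. -94.  86.] [631.  50. 127.]
```

View pics/w1.png

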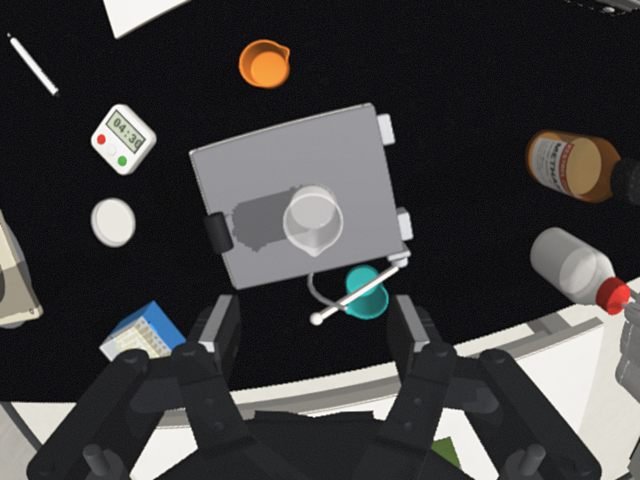

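The wrist view shows the clear beaker at (313,218) with its spout pointing straight down the image, so the yaw suits the grasp. The pointer runs from pivot (400,260) to tip (316,319), and the handle is at (219,232).

```bash
python3 - <<'E'
from h import *
from scipy.optimize import least_squares as L
for c in ['wrist','side','top']:
    D=np.load(c+'.npz');P=D['P'];x,y,z=P[...,0],P[...,1],P[...,2]
    m=(z>132)&(z<148)&(abs(x-560)<35)&(y>-55)&(y<10); p=P[m]
    if len(p)>5:
        r=L(lambda a:np.hypot(p[:,0]-a[0],p[:,1]-a[1])-a[2],[560,-23,21],loss='soft_l1').x; print(c,'rim',len(p),r,p.min(0),p.max(0))
    m=(z>84)&(z<165)&(y<-92)&(y>-112)&(x>530)&(x<622)&(D['im'].min(-1)>185); p=P[m]
    if len(p)<5: continue
    print(c,'ptr',len(p),p.min(0),p.max(0))
    a=np.polyfit(p[:,0],p[:,2],1); 
    for _ in range(5):
        k=abs(p[:,2]-np.polyval(a,p[:,0]))<5; a=np.polyfit(p[k,0],p[k,2],1)
    print(np.arctan(-a[0]),k.sum(), np.median(p[:,1]), 'x at z82',(82-a[1])/a[0])
    m=(z>118)&(z<135)&(x>440)&(x<510)&(y>-80)&(y<50);p=P[m];print('handle',p.min(0),p.max(0))
    m=(abs(z-88)<3)&(x>440)&(x<650)&(y>-85)&(y<70);print(cv2.minAreaRect(P[m][:,:2].astype(np.float32)))
E
```

```text
wrist rim 861 [559.90507094 -21.73532262  21.13424937] [537.01414659 -48.50052876 132.00008961] [582.33809991   0.6609847  142.15037079]
wrist ptr 395 [ 539.90982448 -102.97784006   88.73339052] [621.75691807 -92.14014378 151.21897579]
0.6503886369968536 387 -98.85650874917275 x at z82 631.2250125940611
handle [472.8454942  -32.51280934 118.03657848] [4.90642003e+02 1.38010608e-01 1.30666837e+02]
((554.1900634765625, -16.139869689941406), (137.88197326660156, 176.09793090820312), 89.84153747558594)
side rim 170 [559.48872128 -25.28487545  21.16551535] [537.41713135 -50.62608057 132.05078946] [581.57590049  -2.07520068 143.98248323]
side ptr 89 [ 542.32416675 -104.47159802   89.04121881] [620.0014023  -94.34159866 152.03283504]
0.6549490311663692 87 -102.38669635913587 x at z82 631.3013309038378
handle [472.06171939 -35.87121832 118.90909275] [490.02591013  -3.45915043 131.60974077]
((554.0264282226562, -17.674278259277344), (134.71920776367188, 175.8521270751953), 89.88797760009766)
top rim 72 [560.45763619 -22.46755324  21.09560595] [539.59402947 -46.84230673 132.0194183 ] [582.51465457  -1.53110756 146.71793026]
top ptr 50 [ 540.22738251 -102.38887076   86.46388413] [621.8483777  -94.83925171 153.82269074]
0.6516587072366364 45 -99.27735368705183 x at z82 632.0124843322836
handle [473.78668285 -32.56430794 118.50259187] [491.03159176  -1.6488984  133.9749739 ]
((554.324462890625, -16.103378295898438), (136.817626953125, 174.4080047607422), 89.62045288085938)
```

Call:
play_rows --pt "0.25 0.5 0 4 0" --pt "0.25 0.5 0 8 0" --pt "0.25 0.5 0 11 0" --pt "0.25 0.5 0 13.5 0" --pt "0.25 0.5 0 15 0" --pt "0.25 0.5 0 16 0" --pt "0.25 0.5 0 16.2 0" --pt "0.25 0.5 0 16.2 0"

```text
clock: 3.75
eef_pos: [560.8, -22.5, 124.6]
tool_rot: [3.141, -0.0, 1.32]
force: [-0.7, 0.2, -0.3]
width: 63.9
gripper_force: 0.0
```

```bash
python3 - <<'E'
from h import *
im,d,P=shot('wrist'); save(im,'w2.png'); s=ctrl.read_state(); print(s['eef_pos'],s['tool_rot'],s['width'],s['force'])
E
```

```text
[561.09026318 -22.36036353 125.0489299 ] [ 3.14028267e+00 -3.02298527e-04  1.32052657e+00] 64.1389596628378 [ 1.39711074  0.32509962 -0.2373636 ]
```

View pics/w2.png

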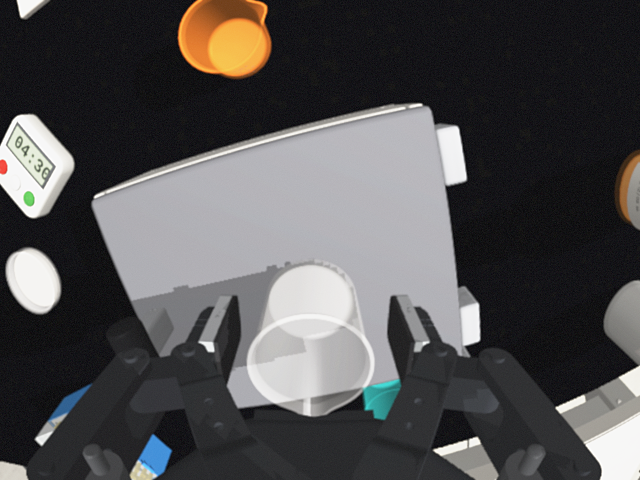

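The beaker (base at (312,300), rim at (310,365)) sits centred between the pads. I'll close in small steps.

Call:
play_rows --pt "0.4 0 0 0 0" --pt "0.45 0 0 0 0" --pt "0.465 0 0 0 0" --pt "0.475 0 0 0 0" --pt "0.48 0 0 0 0" --pt "0.48 0 0 0 0"

```text
clock: 4.4
eef_pos: [560.5, -22.1, 124.3]
tool_rot: [-3.141, 0.0, 1.321]
force: [-0.4, -0.0, 1.1]
width: 44.6
gripper_force: 0.3
```

Call:
play_rows --pt "0.486 0 0 0 0" --pt "0.486 0 0 0 0" --pt "0.49 0 0 0 0" --pt "0.49 0 0 0 0"

```text
clock: 4.8
eef_pos: [560.4, -22.1, 124.4]
tool_rot: [-3.141, 0.0, 1.321]
force: [-1.4, -0.6, 3.8]
width: 43.8
gripper_force: 8.3
```

Call:
play_rows --pt "0.491 0 0 -0.3 0" --pt "0.491 0 0 -1 0" --pt "0.491 0 0 -2.5 0" --pt "0.491 0 0 -4.5 0" --pt "0.491 0 0 -7 0" --pt "0.491 0 0 -8.5 0" --pt "0.491 0 0 -9 0" --pt "0.491 0 0 -9 0"

```text
clock: 5.6
eef_pos: [561.0, -22.3, 215.1]
tool_rot: [3.14, -0.0, 1.321]
force: [-0.8, -0.1, -0.6]
width: 43.6
gripper_force: 10.1
```

Call:
play_rows --pt "0.491 1 -0.8 0 0" --pt "0.491 3 -2.3 0 0" --pt "0.491 6 -4.7 0 0" --pt "0.491 9 -7 0 0" --pt "0.491 12 -9.3 0 0" --pt "0.491 15 -11.7 0 0" --pt "0.491 18 -14 0 0" --pt "0.491 21 -16.3 0 0" --pt "0.491 23.5 -18.3 0 0" --pt "0.491 25.2 -19.6 0 0"

```text
clock: 6.6
eef_pos: [429.9, 273.5, 213.4]
tool_rot: [-3.139, 0.0, 1.325]
force: [0.3, 0.3, -0.7]
width: 43.9
gripper_force: 10.1
```

```bash
python3 - <<'E'
from h import *
im,d,P=shot('wrist'); save(im,'w3.png'); s=ctrl.read_state(); print(s['eef_pos'],s['tool_rot'],s['width'],s['gripper_force'])
x,y,z=np.moveaxis(P,-1,0)
m=(abs(z-8)<4)&(x>370)&(x<500)&(y>205)&(y<330)&(im.min(-1)>150);print(cv2.minAreaRect(P[m][:,:2].astype(np.float32)),P[m].max(0))
E
```

```text
[428.55060639 276.95522968 213.55339672] [-3.13786893e+00 -2.47217036e-03  1.32885880e+00] 43.61389427638218 10.111445279227382
((433.40087890625, 272.3641052246094), (109.73387908935547, 108.93973541259766), 5.791635990142822) [492.97066153 329.99584951  11.21408122]
```

View pics/w3.png

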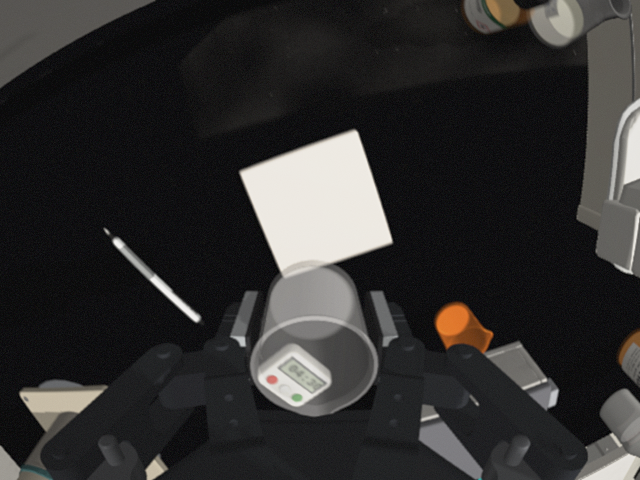

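The beaker is held upright at (312,320). The tile, at (315,200), lies below it along the line of sight.

Call:
play_rows --pt "0.491 0 0 1 0" --pt "0.491 0 0 4 0" --pt "0.491 0 0 8 0" --pt "0.491 0 0 11.5 0" --pt "0.491 0 0 14 0" --pt "0.491 0 0 15.5 0" --pt "0.491 0 0 16.3 0" --pt "0.491 0 0 16.6 0" --pt "0.491 0 0 16.8 0" --pt "0.491 0 0 16.8 0"

```text
clock: 7.65
eef_pos: [433.3, 270.5, 46.7]
tool_rot: [3.141, -0.001, 1.321]
force: [0.8, 0.6, -1.1]
width: 43.7
gripper_force: 10.1
```

Call:
play_rows --pt "0.491 0 0 0.1 0" --pt "0.491 0 0 0.15 0" --pt "0.491 0 0 0.2 0" --pt "0.491 0 0 0.2 0"

```text
clock: 8.05
eef_pos: [433.1, 270.6, 44.5]
tool_rot: [3.141, -0.0, 1.321]
force: [0.3, -0.1, -0.6]
width: 43.4
gripper_force: 10.1
```

Call:
play_rows --pt "0.491 0 0 0.05 0" --pt "0.491 0 0 0.1 0" --pt "0.491 0 0 0.1 0"

```text
clock: 8.35
eef_pos: [432.8, 270.8, 44.1]
tool_rot: [3.141, -0.0, 1.321]
force: [-3.1, 0.1, 7.2]
width: 43.7
gripper_force: 9.4
```

Contact. I'll open gently, then rise straight up.

Call:
play_rows --pt "0.486 0 0 0 0" --pt "0.48 0 0 0 0" --pt "0.46 0 0 0 0" --pt "0.4 0 0 0 0" --pt "0.3 0 0 0 0" --pt "0.25 0 0 0 0" --pt "0.25 0 0 -1 0" --pt "0.25 0 0 -4 0" --pt "0.25 0 0 -8 0" --pt "0.25 0 0 -12 0"

```text
clock: 9.35
eef_pos: [432.6, 270.2, 165.0]
tool_rot: [-3.141, 0.001, 1.321]
force: [0.4, 0.4, -0.1]
width: 64.1
gripper_force: 0.0
```

```bash
python3 - <<'E'
from h import *
im,d,P=shot('top'); a=im[240:310,235:305]
x,y,z=np.moveaxis(P,-1,0)
im2,d2,P2=shot('side');
for q in (P,P2):
    x,y,z=np.moveaxis(q,-1,0); m=(z>45)&(z<68)&(abs(x-433)<40)&(abs(y-270)<40); p=q[m]
    if len(p): print(len(p),np.median(p,0),p.min(0),p.max(0))
save(np.hstack([cv2.resize(a,(400,400)),cv2.resize(im2[190:260,225:295],(400,400))]),'c2.png')
s=ctrl.read_state(); print(s['eef_pos'],s['tool_rot'],s['qpos'],s['clock'])
E
```

```text
201 [431.74179777 274.90593841  54.28075633] [410.92912017 244.45831754  45.07477393] [454.74970797 290.4664602   64.99093592]
[435.56200897 272.39572966 168.66864276] [ 3.13488786 -0.00753051  1.32074348] [-0.45411416  0.56610646 -0.2333223   1.98582807  0.22137994  0.60336774
 -1.08412981] 9.45
```

View pics/c2.png

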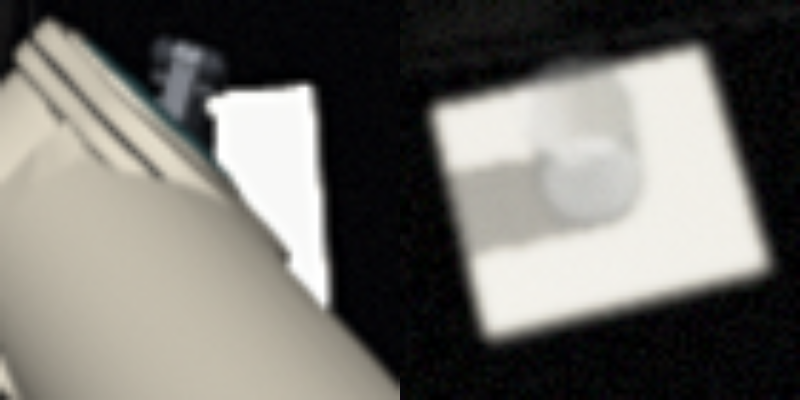

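The side view shows the beaker standing upright and close to the tile's centre (crop (590,180)). Next, the handle.

Call:
play_rows --pt "0.25 -1 0.5 -2 4" --pt "0.25 -4 1.8 -4 12" --pt "0.25 -8 3.6 -5 20" --pt "0.25 -12 5.4 -5 28" --pt "0.25 -16 7.2 -5 36" --pt "0.25 -20 8.9 -5 44" --pt "0.25 -23 10.3 -5 52" --pt "0.25 -25 11.2 -5 60" --pt "0.25 -26.6 11.9 -5 68" --pt "0.25 -26.6 11.9 -5 75.7"

```text
clock: 10.45
eef_pos: [482.4, -19.9, 213.5]
tool_rot: [3.14, -0.0, -0.011]
force: [-0.1, -0.4, -0.9]
width: 63.9
gripper_force: 0.0
```

Call:
play_rows --pt "0.25 0 0 0 0" --pt "0.25 0 0 0 0"

```text
clock: 10.65
eef_pos: [482.1, -16.2, 213.3]
tool_rot: [-3.141, 0.001, 0.004]
force: [-0.9, 0.2, -0.0]
width: 64.2
gripper_force: 0.0
```

```bash
python3 - <<'E'
from h import *
im,d,P=shot('wrist'); save(im,'w4.png'); s=ctrl.read_state(); print(s['eef_pos'],s['tool_rot'],s['width'],s['qpos'])
x,y,z=np.moveaxis(P,-1,0)
m=(z>108)&(z<135)&(x>440)&(x<510)&(y>-80)&(y<50)&(im.max(-1)<70);p=P[m];print('handle',len(p),np.percentile(p,2,0),np.percentile(p,98,0))
im,d,P=shot('side');x,y,z=np.moveaxis(P,-1,0)
m=(z>30)&(z<68)&(abs(x-433)<40)&(abs(y-270)<40); p=P[m];print(p.min(0),p.max(0))
E
```

```text
[482.1943488  -16.03228297 213.29844549] [-3.14122269e+00  4.04207463e-04  3.60292403e-03] 64.10983299804256 [-0.10435954  0.45712185  0.11182257  2.0226077  -0.08036837  0.66631456
 -1.50788032]
handle 1451 [474.63908181 -31.47735226 120.7120475 ] [490.00450126  -1.40311141 129.86534198]
[410.84734307 242.97255165  30.27275556] [443.67398117 290.86752998  63.21957159]
```

View pics/w4.png

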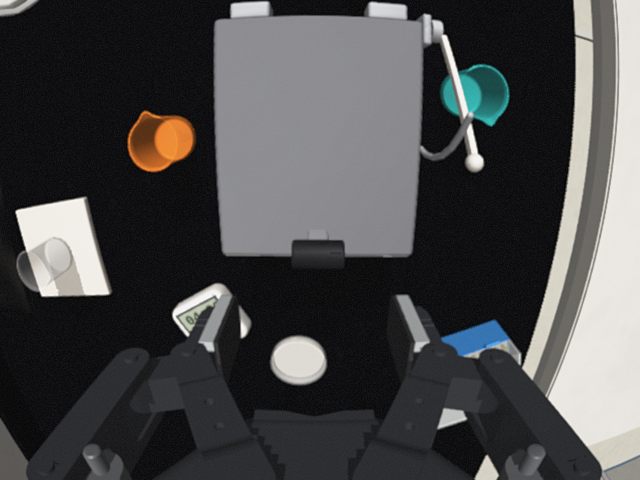

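The handle is at (318,254), centred between the jaws laterally, and the beaker stands on the tile at (60,262). I'll descend and pinch across the handle's ends.

Call:
play_rows --pt "0.25 0 0 2.5 0" --pt "0.25 0 0 5.5 0" --pt "0.25 0 0 7.5 0" --pt "0.25 0 0 8.4 0" --pt "0.25 0 0 8.6 0" --pt "0.5 0 0 8.6 0" --pt "0.6 0 0 8.6 0" --pt "0.65 0 0 8.6 0" --pt "0.68 0 0 8.6 0" --pt "0.68 0 0 8.6 0"

```text
clock: 11.75
eef_pos: [483.1, -18.4, 128.6]
tool_rot: [3.14, -0.002, -0.001]
force: [-1.5, -5.3, 6.0]
width: 30.9
gripper_force: 60.5
```

Call:
play_rows --pt "0.68 0.2 0 -0.7 0" --pt "0.68 0.45 0 -1.43 0" --pt "0.68 0.75 0 -2.1 0" --pt "0.68 1.05 0 -2.8 0" --pt "0.68 1.4 0 -3.45 0" --pt "0.68 1.78 0 -4.1 0" --pt "0.68 2.2 0 -4.75 0" --pt "0.68 2.63 0 -5.34 0" --pt "0.68 2.63 0 -5.34 0"

```text
clock: 12.65
eef_pos: [508.5, -18.5, 180.4]
tool_rot: [3.14, 0.001, -0.002]
force: [2.6, -5.6, -12.9]
width: 30.7
gripper_force: 60.4
```

```bash
cat > lid.py <<'E'
from h import *
s=ctrl.read_state(); print(s['eef_pos'],s['tool_rot'],s['width'],s['gripper_force'],s['force'],s['torque'],s['clock'])
for c in ['side','wrist']:
    im,d,P=shot(c); x,y,z=np.moveaxis(P,-1,0)
    sat=im.max(-1).astype(int)-im.min(-1)
    m=(y>-82)&(y<45)&(x>490)&(x<625)&(z>92)&(z<220)&(sat<30)&(im.mean(-1)>70); p=P[m]
    if len(p)<30: print(c,len(p)); continue
    best=None
    for t in np.linspace(0.1,0.9,401):  # lid top plane: 6 mm above hinge axis at shut
        e=abs((z[m]-82)*np.cos(t)-(627-x[m])*np.sin(t)-6); k=(e<4).sum()
        if best is None or k>best[0]: best=(k,t)
    t=best[1]; e=(p[:,2]-82)*np.cos(t)-(627-p[:,0])*np.sin(t)-6; q=p[abs(e)<6]; a=np.polyfit(q[:,0],q[:,2],1)
    print(c,best,len(q),'fit',np.arctan(-a[0]))
    m=(z>88)&(z<165)&(y<-92)&(y>-112)&(x>530)&(x<622)&(im.min(-1)>150); p=P[m]
    if len(p)>20:
        a=np.polyfit(p[:,0],p[:,2],1)
        for _ in range(5):
            k=abs(p[:,2]-np.polyval(a,p[:,0]))<5; a=np.polyfit(p[k,0],p[k,2],1)
        print(c,'ptr',k.sum(),np.arctan(-a[0]))
    np.save(c+'_im',im)
E
python3 lid.py
```

```text
[508.46377104 -18.46829125 180.36188401] [ 3.13952347e+00  9.19601111e-04 -1.84435189e-03] 30.71048100246916 60.4328191280365 [  2.62920337  -5.61037685 -12.91759611] [-1.06868836 -0.14901489 -0.14100139] 12.65
side (np.int64(3581), np.float64(0.38)) 3588 fit 0.3713413059689146
side ptr 127 0.6514793075427575
wrist (np.int64(59674), np.float64(0.384)) 59690 fit 0.3698424110689826
wrist ptr 1207 0.6509338755995526
```

Call:
play_rows --pt "0.68 0.48 0 -0.58 0" --pt "0.68 0.98 0 -1.14 0" --pt "0.68 1.5 0 -1.68 0" --pt "0.68 2.06 0 -2.18 0" --pt "0.68 2.64 0 -2.65 0" --pt "0.68 2.94 0 -2.88 0" --pt "0.68 2.94 0 -2.88 0" --pt "0.68 2.94 0 -2.88 0"

```text
clock: 13.55
eef_pos: [534.9, -18.5, 207.6]
tool_rot: [3.139, 0.007, -0.001]
force: [-2.0, -5.1, -13.9]
width: 31.0
gripper_force: 60.4
```

```bash
python3 lid.py; python3 - <<'E'
from h import *
save(np.hstack([cv2.resize(np.load('side_im.npy')[170:420,210:430],(400,454)),cv2.resize(np.load('wrist_im.npy'),(400,300))[:,:].copy() if 0 else cv2.copyMakeBorder(cv2.resize(np.load('wrist_im.npy'),(400,300)),0,154,0,0,cv2.BORDER_CONSTANT)]),'f.png')
E
```

```text
[534.93258758 -18.49853898 207.57725918] [ 3.13915518e+00  7.29053939e-03 -5.16621623e-04] 30.968508625042013 60.43044090270996 [ -2.03874948  -5.08781672 -13.89870301] [-1.00119136  0.4771993   0.17524   ] 13.55
side (np.int64(3510), np.float64(0.606)) 3551 fit 0.6097170091142615
side ptr 139 0.6471380552433538
wrist (np.int64(49390), np.float64(0.604)) 49390 fit 0.6144203081746964
wrist ptr 972 0.6521294441723379
```

View pics/f.png

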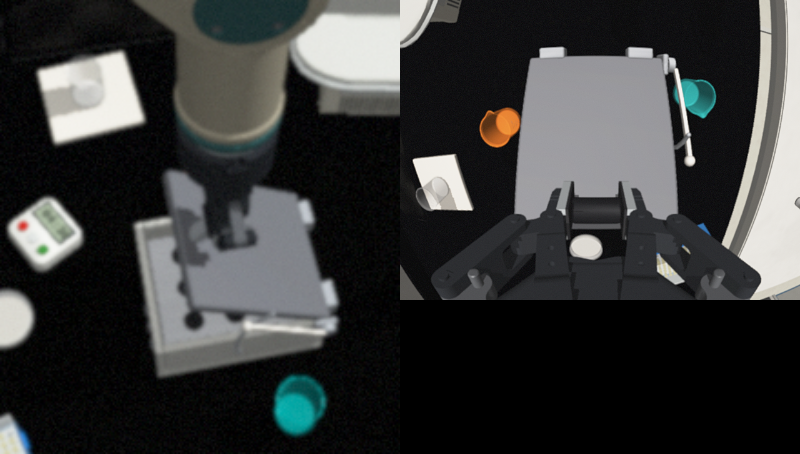

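The lid stands open and held, and the beaker is upright on the tile at (85,90). The lid measures about 0.61 against 0.65 for the pointer, so I'll raise it 0.04 more.

Call:
play_rows --pt "0.68 0.25 0 -0.2 0" --pt "0.68 0.49 0 -0.4 0" --pt "0.68 0.49 0 -0.4 0" --pt "0.68 0.49 0 -0.4 0" --pt "0.68 0.49 0 -0.4 0"

```text
clock: 14.15
eef_pos: [539.6, -18.5, 211.2]
tool_rot: [3.139, 0.008, -0.001]
force: [-0.7, -4.8, -15.4]
width: 30.7
gripper_force: 60.6
```

```bash
python3 lid.py
```

```text
[539.59902841 -18.49641888 211.18282344] [ 3.13912779e+00  8.00425756e-03 -7.39792735e-04] 30.660050219733055 60.60162663459778 [ -0.66784678  -4.81712144 -15.40138193] [-1.0478914   0.4775389   0.09584743] 14.15
side (np.int64(3376), np.float64(0.642)) 3430 fit 0.6466310195380223
side ptr 138 0.6482065878308221
wrist (np.int64(47743), np.float64(0.64)) 47743 fit 0.6519637837006514
wrist ptr 946 0.6511782549685077
```

The lid at about 0.647 now matches the pointer at about 0.650, and it is holding still.

```bash
python3 -c "
from cell import ctrl
print(ctrl.finish_job())"
```

```text
the job is handed in; nothing more can be done
None
```

I handed the job in at about 14 s: the beaker stands upright and released near the tile's centre, and the gripper is holding the lid still at about 0.65 rad, parallel with the pointer (0.65 rad) within measurement error; no verdict was returned.

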